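# Shut the crock chute's gate

## Robot

A 6-joint arm with a two-finger parallel gripper is mounted at the origin on the work surface. World frame = base frame: x ahead of the robot, y to its left, z up, the work surface at z = 0. Lengths are in m, angles in rad, forces in N, time in s.
With the tool pointing down it reaches from about 0.4 to 0.825 m from the base axis. Payload 7 kg.
Tool frame: the origin (TCP) lies at the very end of the fingers, on their centre line; the grasp point (between the pads) lies 19 mm behind it; z points along the fingers, y is the direction in which the jaws open and shut (so a half turn about z gives the same grasp; the last joint's range is limited). The gripper opens to 85 mm and grips with 20 to 120 N. Pads are 22 mm wide; open, the fingers measure 114 mm over their backs; the gripper's body (76 mm by 85 mm) begins 54 mm behind the grasp point. The pads swing forward as they close: fully open they stand 13 mm farther back than shut.
Start: joints at [1.476, 0.359, 0.012, 0, -1.224, -0.288], TCP at [0.252, 0.626, 0.2] pointing down, gripper open.
Joint ranges: [-3.07, 3.07], [-1.43, 2.12], [-1.02, 1.25], [-3.03, 1.67], [-3.05, -0], [-3.03, 3.03]. Speed limits (rad/s): [2.39, 2.39, 3.01, 3.14, 3.14, 3.14].

## Interface

Orientations are given as a unit quaternion [w, x, y, z].
In Python, from rig import ctrl gives the robot as it stands.
- The arm moves only by the tool carry_out, never from a script. Its argument "plan" is a list of rows, each an object of numbers: "dx", "dy", "dz": the shift along the tool's x, y, z in units of 0.06 m (1.0 is 0.06 m); "ax", "ay", "az": the turn, a rotation vector about the tool's x, y, z in units of 45 degrees (1.0 is 45 degrees). In form: [{"dx": .., "dy": .., "dz": .., "ax": .., "ay": .., "az": ..}, ...]. A call has exactly 10 rows; each row shifts and turns the commanded pose from where the row before left it, along the tool's axes as they then stand; what a row does not reach is not made up. A row lasts 1/8 s, in which the tool goes at most 62.5 mm and 10.7 degrees, less where a joint would pass 70% of its speed; a pose out of reach is approached as far as the arm can. A call with a number of a shift or a turn outside -1 to 1 is refused whole. A call with a gripper value outside its range is refused whole. "claw" is the opening, from 0 (shut) to 1 (fully open), set as the call begins (left out, the last holds). The fingers move at their own pace and stop on an object; "squeeze" is the grip in N (left out, the last holds). Time passes only in rows, so rows that do not move let the fingers close, or fill a call up. It gives the time, the measured TCP pose, the force and the opening at its end, in the units of the state.
- ctrl.read_state(): the state, without advancing time (a new reading comes with each control period).
- ctrl.read_camera(name): name is "scene" or "top" or "wrist"; returns the picture (420x560x3 uint8, red, green, blue); there is no depth.
- ctrl.calibration(name): a dict with "camera_matrix" (3x3 intrinsics, pixels), "distortion" ([k1, k2, p1, p2, k3] as OpenCV has them; the pictures are not rectified), "R" (3x3) and "t" (3): a world point X has camera coordinates R X + t; the wrist camera has in their place "hand_eye" (4x4, takes a point from camera to tool coordinates, whose origin is the TCP and whose axes are the flange's). Camera axes: x right, y down, z forward; pixel columns grow to the right and rows downward; lengths in m; the calibration is good to about 2 mm. A picture is of the moment at which its call begins: read the wrist's pose just before it. calibration takes no time and is no camera call.
- ctrl.job_done(): hands the job in, once; it reports no verdict.
Trained networks look in the newest picture that a camera, given by its name, has taken for a name from the list of things; names that differ only in an ending like _2 or _b are one class to them, and where a whole thing is asked for, a point or a joint stands for the part that bears it (a point fixed in the world has none). Each returns a list of dicts, best first, with "confidence" (0 to 1); they miss things now and then, are a little off and sometimes report something else, mostly with a low value. They report only what shows in the picture. A call takes as long as a camera call.
- ctrl.find_in(camera, query): "uv" ([column, row] in pixels, amid what is visible of it).
- ctrl.silhouettes(camera, query): "mask" (420x560 bool, what is visible of it) and "uv" ([column, row] in pixels, amid what is visible of it).
The state is a dict: "t": time; "joints": joint angles; "qd": joint speeds; "joint_efforts": joint torques, N m; "position": TCP position; "tool_rot": TCP orientation; "ft_force": force on the tool from outside, world axes, zero at the start; "wrist_torque": the same for the moment, N m; "opening": opening from 0.0 (shut) to 1.0 (fully open).
Only numpy, scipy, OpenCV 4.12 (cv2) and the standard library are available. Lean on these libraries where they do the work, as an engineer would, in place of code of your own. Each camera call takes 0.05 s, during which the arm holds its last target.

## Task

Two sliding gates stand open on the sorting table, each over the mouth of its own wooden chute; one chute ends over the clay crock, the other over the slatted wooden crate. Push the gate of the crock's chute fully shut, until the spring catch snaps in behind the gate's pin, and let go of it. Leave the crate's gate as it is.

Things in the scene. Friction and masses are not known exactly. Their poses are not given: they have to be found in the camera images.
- crock_gate (a joint): travel (m) of the gate whose chute ends over the clay crock: 0 open, 0.115 hard stop, shut. Slides level, away from the robot. Starts at 0 to 0.045; 5 N friction holds it wherever left. From 0.07 its pin pushes the catch aside (up to 5 N more); by 0.106 the catch snaps back behind the pin and holds the gate above 0.102. Anywhere from 0.106 to 0.115 is shut
- crock_gate_handle (a point): centre of the top of that gate's handle, 187 mm above the table: an upright dark wood batten, 24 mm thick (x), 44 wide (y), 45 tall, flat faces. Site x = level shutting direction, y across, z up. It stands on the gate's board (top 142 mm above table, 55 mm to its rear edge, 122 wide) between 2 mm higher rails, on a fixed deck (210 wide, top at 130 mm, from 65 mm behind the batten of an open gate)
- crock_catch (a joint): angle (rad) of the crock gate's steel spring catch, a 60 mm leaf lying on the deck on the gate's +y side, pivoted at its robot-side end: 0 = at rest across the pin's path, about 0.13 = pushed aside by the passing pin; it springs back to 0 by itself once the pin is past. No need to touch it
- crate_gate_handle (a point): centre of the top of the handle of the other gate, alike in every way, whose chute ends over the slatted wooden crate; axes likewise. The two decks change places from run to run

How it is judged:
By the outcome, as a careful person would: the job done as asked, in the order asked, and still so for the second after the job is handed in, with the robot touching nothing.
It also fails if it takes over 29 s, if anything falls off the work surface, if the arm or the gripper's body presses on something with over 40 N, if the wrist force passes 120 N, or if a joint passes its speed limit or range.

## Working session

There is one attempt and no reset: what is moved stays moved. The work goes in short steps, Python scripts to look and compute and a tool call to move; the robot and the scene stay as the last step left them, time stands still between calls to the robot, and variables do not carry over. Pictures are saved under pics/ and viewed, and the job is handed in when it is done.

Besides the shell and the picture viewer there is one more tool, called as name([rows], argument=value, ...), one row to a line, values as JSON. carry_out: Moves the arm, as the interface text tells. Its arguments: {"type":"object","properties":{"plan":{"type":"array"},"claw":{"type":"number"},"squeeze":{"type":"number"}},"required":["plan"]}

```bash
mkdir -p pics; ls; python3 - <<'E'
from rig import ctrl
import cv2,json
s=ctrl.read_state();print(s)
for c in("scene","top"):
    im=ctrl.read_camera(c);cv2.imwrite(f"pics/{c}0.png",im[:,:,::-1])
    for q in("crock_gate_handle","crate_gate_handle"):
        print(c,q,ctrl.find_in(c,q))
    k=ctrl.calibration(c);print(k)
print(ctrl.read_state()["t"])
E
```

```text
pics
{'t': 0.0, 'joints': array([ 1.47610272e+00,  3.59379311e-01,  1.10453670e-02, -3.15386584e-04,
       -1.22411683e+00, -2.88082393e-01]), 'qd': array([ 2.57427776e-04,  2.52650808e-04, -4.29988203e-05, -7.48120063e-04,
        1.47910169e-03, -8.91020728e-04]), 'joint_efforts': array([-2.19542213e-03, -5.83322024e+01,  2.93414122e+01,  6.93655953e+00,
       -6.00017229e-03, -5.36093154e-06]), 'position': array([0.25196319, 0.62562593, 0.19946903]), 'tool_rot': array([ 8.37672891e-04,  9.81730590e-01, -1.90274388e-01, -6.77113168e-05]), 'ft_force': array([ 0.7227798 , -0.0817504 , -1.03440133]), 'wrist_torque': array([-0.01375726,  0.00664605, -0.0015231 ]), 'opening': 0.9994851835961405}
scene crock_gate_handle [{'uv': [357.9, 236.1], 'confidence': 0.97}]
scene crate_gate_handle [{'uv': [187.6, 198.2], 'confidence': 0.71}]
{'camera_matrix': array([[399.87928707,   0.        , 280.42484513],
       [  0.        , 399.87928707, 213.03077534],
       [  0.        ,   0.        ,   1.        ]]), 'distortion': array([-0.09355929,  0.        ,  0.        ,  0.        ,  0.        ]), 'R': array([[-0.39495461,  0.91860815, -0.01303548],
       [ 0.53676897,  0.21922154, -0.8147521 ],
       [-0.74558026, -0.32878714, -0.57966291]]), 't': array([ 0.15859758, -0.1624391 ,  1.45924564])}
top crock_gate_handle [{'uv': [170.9, 210.5], 'confidence': 0.83}]
top crate_gate_handle [{'uv': [401.7, 199.3], 'confidence': 0.56}]
{'camera_matrix': array([[467.95818486,   0.        , 279.26127763],
       [  0.        , 467.95818486, 206.85463097],
       [  0.        ,   0.        ,   1.        ]]), 'distortion': array([-0.01747053,  0.        ,  0.        ,  0.        ,  0.        ]), 'R': array([[-0.01537198, -0.99984809, -0.00821549],
       [-0.98990726,  0.01637579, -0.14076735],
       [ 0.1408805 ,  0.0059687 , -0.99000862]]), 't': array([0.03107871, 0.5300796 , 0.96686065])}
0.3
```

View pics/scene0.png

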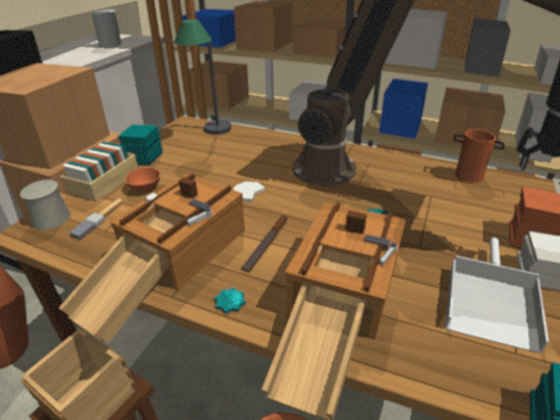

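View pics/top0.png

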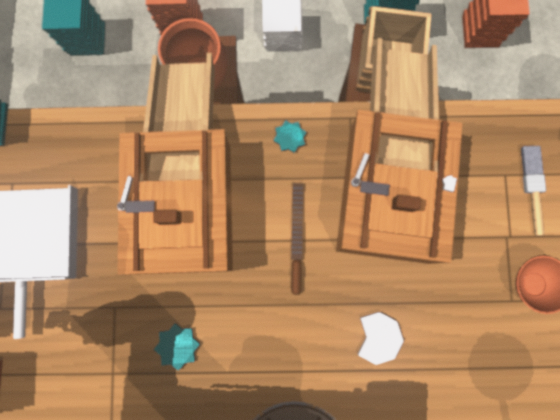

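The top view shows the left deck's chute ending over the round crock at (188,45). The right deck's chute ends over the slatted crate, around (395,40). The crock gate's batten is near (166,216), so I'll enlarge that area to measure it.

```bash
python3 - <<'E'
import cv2
a=cv2.imread("pics/top0.png")[120:290,100:250];cv2.imwrite("pics/topc.png",cv2.resize(a,None,fx=3.5,fy=3.5,interpolation=cv2.INTER_CUBIC))
a=cv2.imread("pics/scene0.png")[190:310,280:420];cv2.imwrite("pics/scenec.png",cv2.resize(a,None,fx=4.5,fy=4.5,interpolation=cv2.INTER_CUBIC))
E
```

```text
(no output)
```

View pics/topc.png

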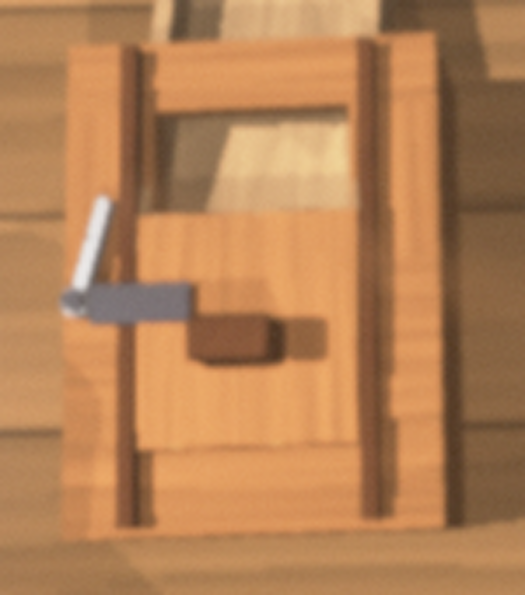

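View pics/scenec.png

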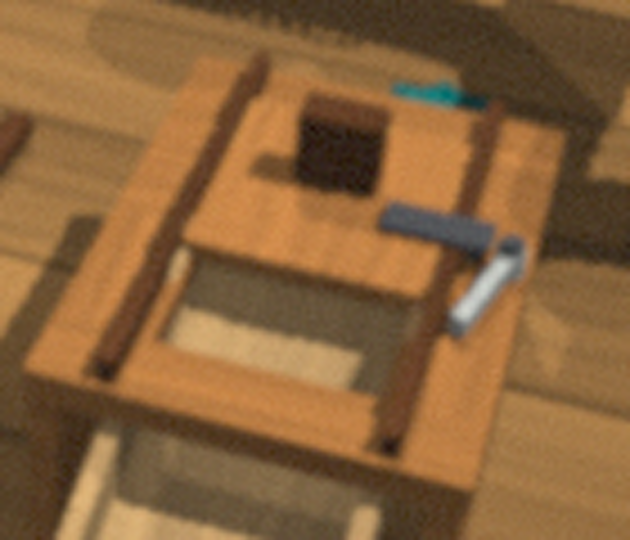

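```bash
cat > h.py <<'E'
import numpy as np,cv2
from rig import ctrl
from scipy.spatial.transform import Rotation as Rr
def ray(c,uv):
    k=ctrl.calibration(c);p=cv2.undistortPoints(np.array([[uv]],float),k["camera_matrix"],k["distortion"])[0,0]
    d=k["R"].T@np.array([p[0],p[1],1]);o=-k["R"].T@k["t"];return o,d/np.linalg.norm(d)
def atz(c,uv,z):
    o,d=ray(c,uv);return o+d*(z-o[2])/d[2]
def tri(a,b):
    o1,d1=ray(*a);o2,d2=ray(*b);A=np.stack([d1,-d2],1);s=np.linalg.lstsq(A,o2-o1,rcond=None)[0]
    p,q=o1+d1*s[0],o2+d2*s[1];return (p+q)/2,np.linalg.norm(p-q)
E
python3 - <<'E'
from h import *
np.set_printoptions(precision=4,suppress=True)
T=lambda x,y:(100+(x-1.25)/3.5,120+(y-1.25)/3.5); S=lambda x,y:(280+(x-1.75)/4.5,190+(y-1.75)/4.5)
print("cam",ray("top",(0,0))[0],ray("scene",(0,0))[0])
for n,p in dict(c=(230,334),l=(190,334),r=(268,332),far=(230,315),near=(230,352)).items(): print(n,atz("top",T(*p),.187))
print("scene c",atz("scene",S(345,111),.187),tri(("top",T(230,334)),("scene",S(345,111))))
def seg(n,a,b,z):
    A,B=atz("top",T(*a),z),atz("top",T(*b),z);print(n,A,B,"yaw deg",np.degrees(np.arctan2(*(B-A)[1::-1])),np.linalg.norm(B-A))
seg("deckL",(63,537),(70,47),.13);seg("deckR",(445,527),(435,33),.13);seg("railL",(128,525),(128,47),.144);seg("railR",(371,515),(366,40),.144)
seg("board rear L-R",(137,450),(356,442),.142)
seg("deck rear",(63,537),(445,527),.13);seg("deck front",(70,47),(435,33),.13)
s=ctrl.read_state();q=s["tool_rot"];print(Rr.from_quat([*q[1:],q[0]]).as_matrix(),s["position"])
E
```

```text
cam [0.389  0.0166 1.0321] [1.2378 0.3697 0.7156]
c [0.4975 0.2298 0.187 ]
l [0.4979 0.2508 0.187 ]
r [0.4983 0.21   0.187 ]
far [0.5075 0.23   0.187 ]
near [0.4881 0.2296 0.187 ]
scene c [0.4973 0.2311 0.187 ] (array([0.4974, 0.2305, 0.1868]), np.float64(0.001302941804115097))
deckL [0.3942 0.3341 0.13  ] [0.6719 0.3394 0.13  ] yaw deg 1.092018461195515 0.277754623462549
deckR [0.3966 0.1243 0.13  ] [0.6761 0.1302 0.13  ] yaw deg 1.1997207477286118 0.2795853635442184
railL [0.4    0.2941 0.144 ] [0.6668 0.3015 0.144 ] yaw deg 1.6015929494762906 0.2669141035738946
railR [0.4035 0.1626 0.144 ] [0.6683 0.1672 0.144 ] yaw deg 1.0047426087331683 0.2648784320179308
board rear L-R [0.4405 0.2908 0.142 ] [0.443  0.1713 0.142 ] yaw deg -88.78420008945818 0.11952587710923103
deck rear [0.3942 0.3341 0.13  ] [0.3966 0.1243 0.13  ] yaw deg -89.3373413348913 0.20979202128104765
deck front [0.6719 0.3394 0.13  ] [0.6761 0.1302 0.13  ] yaw deg -88.83730432545083 0.20926073702363962
[[ 0.9276 -0.3736 -0.0001]
 [-0.3736 -0.9276 -0.0005]
 [ 0.0001  0.0005 -1.    ]] [0.2521 0.626  0.2001]
```

The top and scene views agree on the batten top: about (0.4975, 0.230, 0.187), with 1.3 mm between the rays. Yaw is about 1.2°. The deck's rear edge gives a current travel of about 0.037. I'll close the fingers, turn and rise first, then cross over.

carry_out([
  {"dz": -0.25,"az": -0.171},
  {"dz": -0.25,"az": -0.171},
  {"dz": -0.25,"az": -0.171},
  {"dx": 0.35,"dy": 0.8},
  {"dx": 0.35,"dy": 0.8},
  {"dx": 0.35,"dy": 0.8},
  {"dx": 0.35,"dy": 0.8},
  {"dx": 0.35,"dy": 0.8},
  {"dx": 0.35,"dy": 0.8},
  {"dx": 0.35,"dy": 0.8},
], claw=0, squeeze=40)

```text
schema error: expected keys dx, dy, dz, ax, ay, az
```

carry_out([
  {"dx": 0,"dy": 0,"dz": -0.25,"ax": 0,"ay": 0,"az": -0.171},
  {"dx": 0,"dy": 0,"dz": -0.25,"ax": 0,"ay": 0,"az": -0.171},
  {"dx": 0,"dy": 0,"dz": -0.25,"ax": 0,"ay": 0,"az": -0.171},
  {"dx": 0.35,"dy": 0.8,"dz": 0,"ax": 0,"ay": 0,"az": 0},
  {"dx": 0.35,"dy": 0.8,"dz": 0,"ax": 0,"ay": 0,"az": 0},
  {"dx": 0.35,"dy": 0.8,"dz": 0,"ax": 0,"ay": 0,"az": 0},
  {"dx": 0.35,"dy": 0.8,"dz": 0,"ax": 0,"ay": 0,"az": 0},
  {"dx": 0.35,"dy": 0.8,"dz": 0,"ax": 0,"ay": 0,"az": 0},
  {"dx": 0.35,"dy": 0.8,"dz": 0,"ax": 0,"ay": 0,"az": 0},
  {"dx": 0.35,"dy": 0.8,"dz": 0,"ax": 0,"ay": 0,"az": 0},
], claw=0, squeeze=40)

```text
t: 1.55
position: [0.4062, 0.2916, 0.2457]
tool_rot: [-0.0, 1.0, 0.01, 0.0]
ft_force: [1.1, 0.1, 0.6]
opening: -0.002
```

carry_out([
  {"dx": 0.19,"dy": 0.35,"dz": 0,"ax": 0,"ay": 0,"az": 0},
  {"dx": 0.19,"dy": 0.35,"dz": 0,"ax": 0,"ay": 0,"az": 0},
  {"dx": 0.19,"dy": 0.35,"dz": 0,"ax": 0,"ay": 0,"az": 0},
  {"dx": 0,"dy": 0,"dz": 0.3,"ax": 0,"ay": 0,"az": 0},
  {"dx": 0,"dy": 0,"dz": 0.3,"ax": 0,"ay": 0,"az": 0},
  {"dx": 0,"dy": 0,"dz": 0.3,"ax": 0,"ay": 0,"az": 0},
  {"dx": 0,"dy": 0,"dz": 0.3,"ax": 0,"ay": 0,"az": 0},
  {"dx": 0,"dy": 0,"dz": 0.25,"ax": 0,"ay": 0,"az": 0},
  {"dx": 0,"dy": 0,"dz": 0,"ax": 0,"ay": 0,"az": 0},
  {"dx": 0,"dy": 0,"dz": 0,"ax": 0,"ay": 0,"az": 0},
])

```text
t: 2.8
position: [0.4417, 0.2311, 0.159]
tool_rot: [-0.0, 1.0, 0.01, 0.0]
ft_force: [0.9, 0.2, -0.0]
opening: -0.004
```

```bash
python3 - <<'E'
from h import *
im=ctrl.read_camera("scene");cv2.imwrite("pics/scene1.png",cv2.resize(im[150:330,240:460,::-1],None,fx=3.3,fy=3.3,interpolation=cv2.INTER_CUBIC))
s=ctrl.read_state();print(s["t"],s["position"],s["ft_force"])
E
```

```text
2.85 [0.44174743 0.23117103 0.15916091] [ 1.59794397 -0.71322824 -0.41549928]
```

View pics/scene1.png

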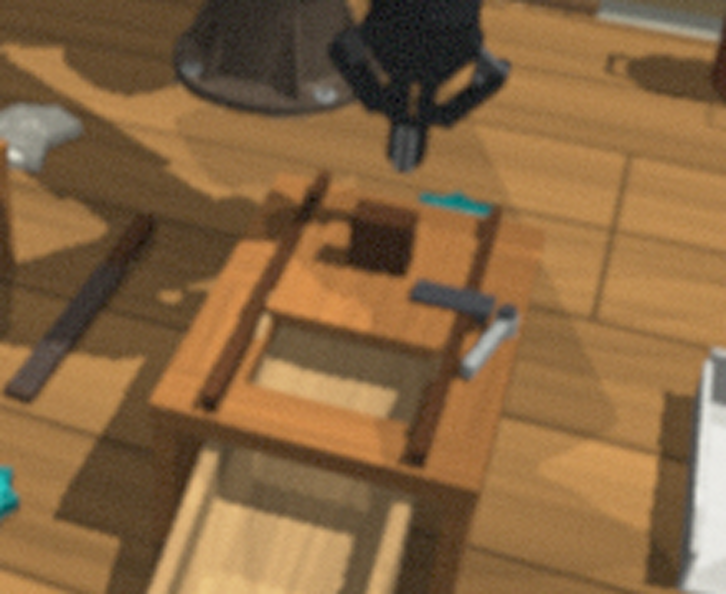

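```bash
python3 - <<'E'
from h import *
k=ctrl.calibration("scene")
for P in([.4417,.2311,.159],[.4417,.2311,.2457],[.4855,.23,.187]):
    print(P,cv2.projectPoints(np.array([P]),cv2.Rodrigues(k["R"])[0],k["t"],k["camera_matrix"],k["distortion"])[0].ravel())
im=ctrl.read_camera("top");cv2.imwrite("pics/top1.png",cv2.resize(im[110:310,80:280,::-1],None,fx=3,fy=3,interpolation=cv2.INTER_CUBIC))
im=ctrl.read_camera("wrist");cv2.imwrite("pics/w1.png",im[:,:,::-1])
E
```

```text
[0.4417, 0.2311, 0.159] [360.9271006  211.27806244]
[0.4417, 0.2311, 0.2457] [364.7858327  180.34407936]
[0.4855, 0.23, 0.187] [357.08652503 211.38336398]
```

View pics/top1.png

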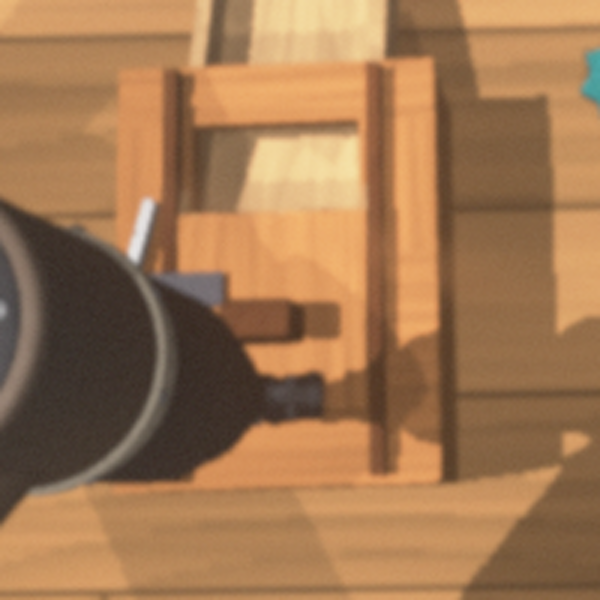

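View pics/w1.png

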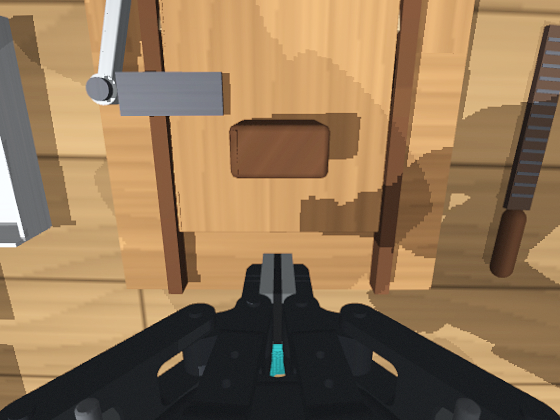

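```bash
python3 - <<'E'
from h import *
np.set_printoptions(precision=4,suppress=True)
t=lambda x,y:(80+(x-1)/3,110+(y-1)/3)
for sc in((362.5,199),(362.5,201)):
  for tp in((295,393),(305,393),(318,393)): print(tri(("top",t(*tp)),("scene",sc)))
k=ctrl.calibration("wrist");H=k["hand_eye"];print(k)
Hi=np.linalg.inv(H)
for P in([0,0,0],[0,0,-.019],[.011,0,0],[.011,.0145,0]):
  p=Hi[:3,:3]@np.array(P)+Hi[:3,3];print(P,cv2.projectPoints(p[None],np.zeros(3),np.zeros(3),k["camera_matrix"],k["distortion"])[0].ravel())
kt=ctrl.calibration("top")
for P in([.4417,.2311,.159],[.4527,.2311,.159],[.4417,.2311,.19]):
    print(P,cv2.projectPoints(np.array([P]),cv2.Rodrigues(kt["R"])[0],kt["t"],kt["camera_matrix"],kt["distortion"])[0].ravel())
E
python3 -c "
import cv2
a=cv2.imread('pics/scene1.png')[60:320,300:560];cv2.imwrite('pics/s1z.png',cv2.resize(a,None,fx=2.3,fy=2.3,interpolation=cv2.INTER_CUBIC))"
```

```text
(array([0.4463, 0.2183, 0.1923]), np.float64(0.027601997151696093))
(array([0.4456, 0.2154, 0.1909]), np.float64(0.033254167367971606))
(array([0.4447, 0.2115, 0.1892]), np.float64(0.04063811500502393))
(array([0.4467, 0.2192, 0.1872]), np.float64(0.027109255020535444))
(array([0.446 , 0.2163, 0.1858]), np.float64(0.03279477778153376))
(array([0.4451, 0.2124, 0.184 ]), np.float64(0.04022256792870697))
{'camera_matrix': array([[335.3179,   0.    , 277.1026],
       [  0.    , 335.3179, 206.042 ],
       [  0.    ,   0.    ,   1.    ]]), 'distortion': array([-0.0205,  0.    ,  0.    ,  0.    ,  0.    ]), 'hand_eye': array([[-0.0005, -0.9536, -0.3012,  0.0776],
       [ 1.    , -0.0006,  0.0003, -0.0005],
       [-0.0005, -0.3012,  0.9536, -0.1739],
       [ 0.    ,  0.    ,  0.    ,  1.    ]])}
[0, 0, 0] [277.9467 244.2637]
[0, 0, -0.019] [278.0543 259.5103]
[0.011, 0, 0] [277.9527 226.034 ]
[0.011, 0.0145, 0] [304.1009 226.0152]
[0.4417, 0.2311, 0.159] [167.8539 246.6028]
[0.4527, 0.2311, 0.159] [167.9568 240.714 ]
[0.4417, 0.2311, 0.19] [163.6617 245.6267]
```

View pics/s1z.png

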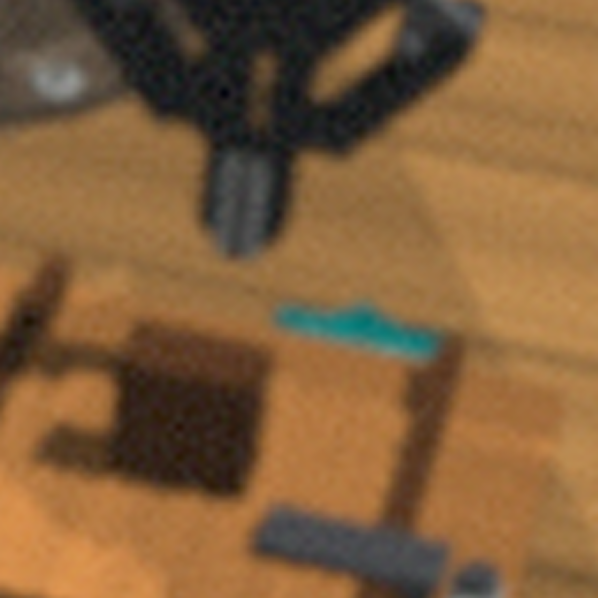

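The reported TCP height (0.159) and the visible fingertip disagree. In the scene view the tip ends near row 202 rather than the projected 211, and the wrist view agrees the tip sits about 25 mm higher. At that height the fingers could pass over the batten, so I'll go down a little, which is still safe if the TCP value is right, and measure again.

carry_out([
  {"dx": 0,"dy": 0,"dz": 0.05,"ax": 0,"ay": 0,"az": 0},
  {"dx": 0,"dy": 0,"dz": 0.05,"ax": 0,"ay": 0,"az": 0},
  {"dx": 0,"dy": 0,"dz": 0.05,"ax": 0,"ay": 0,"az": 0},
  {"dx": 0,"dy": 0,"dz": 0.05,"ax": 0,"ay": 0,"az": 0},
  {"dx": 0,"dy": 0,"dz": 0,"ax": 0,"ay": 0,"az": 0},
  {"dx": 0,"dy": 0,"dz": 0,"ax": 0,"ay": 0,"az": 0},
  {"dx": 0,"dy": 0,"dz": 0,"ax": 0,"ay": 0,"az": 0},
  {"dx": 0,"dy": 0,"dz": 0,"ax": 0,"ay": 0,"az": 0},
  {"dx": 0,"dy": 0,"dz": 0,"ax": 0,"ay": 0,"az": 0},
  {"dx": 0,"dy": 0,"dz": 0,"ax": 0,"ay": 0,"az": 0},
])

```text
t: 4.2
position: [0.4413, 0.2308, 0.1464]
tool_rot: [-0.0, 1.0, 0.01, -0.0]
ft_force: [0.6, -0.3, 0.8]
opening: -0.0
```

```bash
python3 - <<'E'
from h import *
np.set_printoptions(precision=4,suppress=True)
s=ctrl.read_state();print(s["t"],s["position"],s["ft_force"],s["tool_rot"])
im=ctrl.read_camera("scene");cv2.imwrite("pics/scene2.png",cv2.resize(im[170:250,320:420,::-1],None,fx=7,fy=7,interpolation=cv2.INTER_CUBIC))
w=ctrl.read_camera("wrist");cv2.imwrite("pics/w2.png",cv2.resize(w[100:300,180:380,::-1],None,fx=3,fy=3,interpolation=cv2.INTER_CUBIC))
k=ctrl.calibration("scene")
for z in(0,.01,.02,.03):
  P=s["position"]+[.0,0,z]
  print(z,(cv2.projectPoints(P[None],cv2.Rodrigues(k["R"])[0],k["t"],k["camera_matrix"],k["distortion"])[0].ravel()-[320,170])*7)
k=ctrl.calibration("wrist");Hi=np.linalg.inv(k["hand_eye"])
for x in(0,.006,.011):
 for z in(0,.01,.02,.03):
  p=Hi[:3,:3]@np.array([x,0,-z])+Hi[:3,3];print(x,z,(cv2.projectPoints(p[None],np.zeros(3),np.zeros(3),k["camera_matrix"],k["distortion"])[0].ravel()-[180,100])*3)
E
```

```text
4.2 [0.4413 0.2308 0.1464] [ 0.5588 -0.3211  0.8033] [-0.      0.9999  0.0101 -0.    ]
0 [282.2845 317.7686]
0.01 [285.2504 294.2912]
0.02 [288.2443 270.5319]
0.03 [291.2662 246.4866]
0 0 [293.8392 432.7865]
0 0.01 [294.0008 455.7144]
0 0.02 [294.1805 481.2018]
0 0.03 [294.3813 509.7002]
0.006 0 [293.8488 403.1999]
0.006 0.01 [294.0127 424.784 ]
0.006 0.02 [294.1951 448.8062]
0.006 0.03 [294.3993 475.7025]
0.011 0 [293.8569 378.0976]
0.011 0.01 [294.0227 398.5145]
0.011 0.02 [294.2074 421.2605]
0.011 0.03 [294.4144 446.7565]
```

View pics/scene2.png

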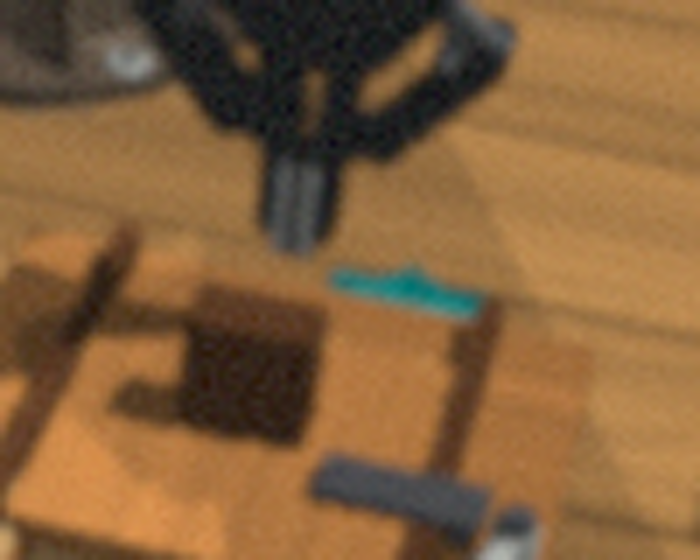

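View pics/w2.png

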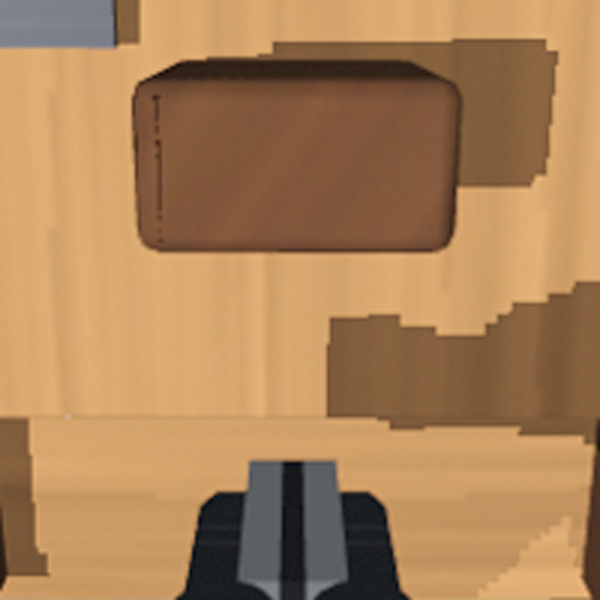

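Both cameras again put the fingertip about 28–30 mm above the reported TCP, at roughly z 0.175. I'll go down 6 mm and check the force, because contact with the board would show if the reported TCP were the true one.

carry_out([
  {"dx": 0,"dy": 0,"dz": 0.02,"ax": 0,"ay": 0,"az": 0},
  {"dx": 0,"dy": 0,"dz": 0.02,"ax": 0,"ay": 0,"az": 0},
  {"dx": 0,"dy": 0,"dz": 0.02,"ax": 0,"ay": 0,"az": 0},
  {"dx": 0,"dy": 0,"dz": 0.02,"ax": 0,"ay": 0,"az": 0},
  {"dx": 0,"dy": 0,"dz": 0.02,"ax": 0,"ay": 0,"az": 0},
  {"dx": 0,"dy": 0,"dz": 0,"ax": 0,"ay": 0,"az": 0},
  {"dx": 0,"dy": 0,"dz": 0,"ax": 0,"ay": 0,"az": 0},
  {"dx": 0,"dy": 0,"dz": 0,"ax": 0,"ay": 0,"az": 0},
  {"dx": 0,"dy": 0,"dz": 0,"ax": 0,"ay": 0,"az": 0},
  {"dx": 0,"dy": 0,"dz": 0,"ax": 0,"ay": 0,"az": 0},
])

```text
t: 5.55
position: [0.4413, 0.2308, 0.1404]
tool_rot: [-0.0, 1.0, 0.01, 0.0]
ft_force: [0.4, -0.0, -0.9]
opening: -0.003
```

No contact at 0.1404, which is already below the board top, so the tip really is above the reported TCP. I'll go down another 8 mm.

carry_out([
  {"dx": 0,"dy": 0,"dz": 0.04,"ax": 0,"ay": 0,"az": 0},
  {"dx": 0,"dy": 0,"dz": 0.04,"ax": 0,"ay": 0,"az": 0},
  {"dx": 0,"dy": 0,"dz": 0.03,"ax": 0,"ay": 0,"az": 0},
  {"dx": 0,"dy": 0,"dz": 0.03,"ax": 0,"ay": 0,"az": 0},
  {"dx": 0,"dy": 0,"dz": 0,"ax": 0,"ay": 0,"az": 0},
  {"dx": 0,"dy": 0,"dz": 0,"ax": 0,"ay": 0,"az": 0},
  {"dx": 0,"dy": 0,"dz": 0,"ax": 0,"ay": 0,"az": 0},
  {"dx": 0,"dy": 0,"dz": 0,"ax": 0,"ay": 0,"az": 0},
  {"dx": 0,"dy": 0,"dz": 0,"ax": 0,"ay": 0,"az": 0},
  {"dx": 0,"dy": 0,"dz": 0,"ax": 0,"ay": 0,"az": 0},
])

```text
t: 6.8
position: [0.4413, 0.2308, 0.132]
tool_rot: [0.0, 1.0, 0.01, 0.0]
ft_force: [-1.1, 0.5, -0.1]
opening: -0.002
```

```bash
python3 - <<'E'
from h import *
np.set_printoptions(precision=4,suppress=True)
s=ctrl.read_state();print(s["t"],s["position"],s["ft_force"],s["tool_rot"])
im=ctrl.read_camera("scene");cv2.imwrite("pics/scene3.png",cv2.resize(im[170:250,320:420,::-1],None,fx=7,fy=7,interpolation=cv2.INTER_CUBIC))
k=ctrl.calibration("scene")
for z in(0,.01,.02,.03):
  P=s["position"]+[.01,0,z]
  print(z,(cv2.projectPoints(P[None],cv2.Rodrigues(k["R"])[0],k["t"],k["camera_matrix"],k["distortion"])[0].ravel()-[320,170])*7)
E
```

```text
6.8 [0.4413 0.2308 0.132 ] [-1.0975  0.5104 -0.1413] [0.     0.9999 0.0101 0.    ]
0 [271.0064 366.9547]
0.01 [273.9184 343.7914]
0.02 [276.8581 320.3482]
0.03 [279.8258 296.6209]
```

View pics/scene3.png

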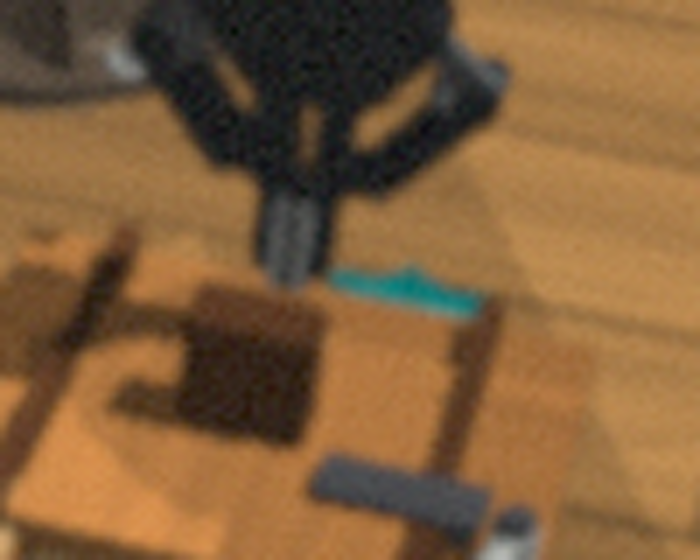

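The tip is now at about z 0.165, which overlaps the upper part of the batten. I'll go down 4 mm more and then advance slowly to contact.

carry_out([
  {"dx": 0,"dy": 0.03,"dz": 0.07,"ax": 0,"ay": 0,"az": 0},
  {"dx": 0.15,"dy": 0,"dz": 0,"ax": 0,"ay": 0,"az": 0},
  {"dx": 0.15,"dy": 0,"dz": 0,"ax": 0,"ay": 0,"az": 0},
  {"dx": 0.15,"dy": 0,"dz": 0,"ax": 0,"ay": 0,"az": 0},
  {"dx": 0.05,"dy": 0,"dz": 0,"ax": 0,"ay": 0,"az": 0},
  {"dx": 0.05,"dy": 0,"dz": 0,"ax": 0,"ay": 0,"az": 0},
  {"dx": 0.05,"dy": 0,"dz": 0,"ax": 0,"ay": 0,"az": 0},
  {"dx": 0.05,"dy": 0,"dz": 0,"ax": 0,"ay": 0,"az": 0},
  {"dx": 0.05,"dy": 0,"dz": 0,"ax": 0,"ay": 0,"az": 0},
  {"dx": 0.05,"dy": 0,"dz": 0,"ax": 0,"ay": 0,"az": 0},
])

```text
t: 8.1
position: [0.4854, 0.2297, 0.1276]
tool_rot: [0.0, 1.0, 0.01, -0.001]
ft_force: [-4.7, 0.6, 1.7]
opening: 0.008
```

```bash
python3 - <<'E'
from h import *
np.set_printoptions(precision=4,suppress=True)
s=ctrl.read_state();print(s["t"],s["position"],s["ft_force"],s["wrist_torque"])
im=ctrl.read_camera("scene");cv2.imwrite("pics/scene4.png",cv2.resize(im[170:250,320:420,::-1],None,fx=7,fy=7,interpolation=cv2.INTER_CUBIC))
w=ctrl.read_camera("wrist");cv2.imwrite("pics/w4.png",w[:,:,::-1])
E
```

```text
8.1 [0.4854 0.2297 0.1276] [-4.7071  0.641   1.6894] [0.2504 1.8187 0.0606]
```

View pics/scene4.png

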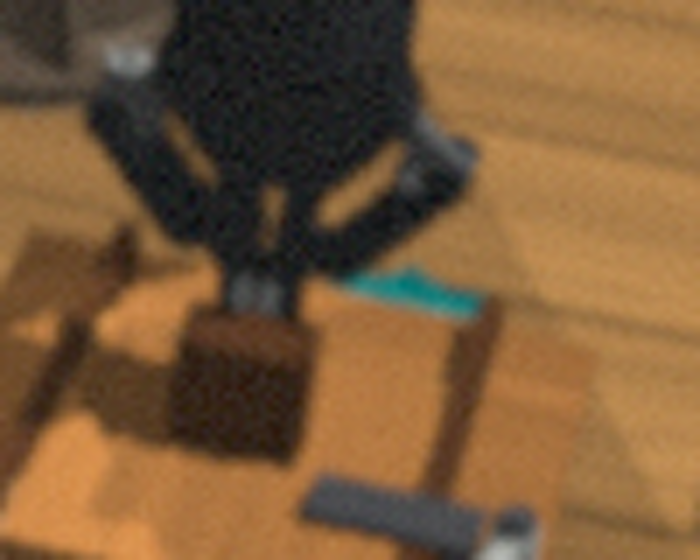

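View pics/w4.png

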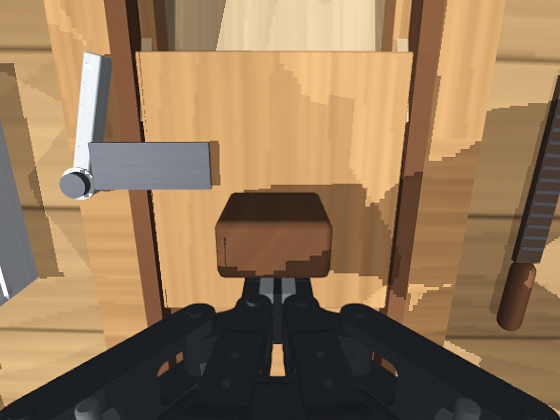

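The fingers are in contact: −4.7 N, matching the gate's friction, and the batten is moving. Next is a 60 mm push along the shutting direction.

carry_out([
  {"dx": 0.1,"dy": 0,"dz": 0,"ax": 0,"ay": 0,"az": 0},
  {"dx": 0.1,"dy": 0,"dz": 0,"ax": 0,"ay": 0,"az": 0},
  {"dx": 0.1,"dy": 0,"dz": 0,"ax": 0,"ay": 0,"az": 0},
  {"dx": 0.1,"dy": 0,"dz": 0,"ax": 0,"ay": 0,"az": 0},
  {"dx": 0.1,"dy": 0,"dz": 0,"ax": 0,"ay": 0,"az": 0},
  {"dx": 0.1,"dy": 0,"dz": 0,"ax": 0,"ay": 0,"az": 0},
  {"dx": 0.1,"dy": 0,"dz": 0,"ax": 0,"ay": 0,"az": 0},
  {"dx": 0.1,"dy": 0,"dz": 0,"ax": 0,"ay": 0,"az": 0},
  {"dx": 0.1,"dy": 0,"dz": 0,"ax": 0,"ay": 0,"az": 0},
  {"dx": 0.1,"dy": 0,"dz": 0,"ax": 0,"ay": 0,"az": 0},
])

```text
t: 9.45
position: [0.5455, 0.2309, 0.1277]
tool_rot: [0.0, 1.0, 0.01, -0.001]
ft_force: [-5.5, 0.5, 2.9]
opening: 0.0
```

```bash
python3 - <<'E'
from h import *
np.set_printoptions(precision=4,suppress=True)
s=ctrl.read_state();print(s["t"],s["position"],s["ft_force"],s["wrist_torque"])
w=ctrl.read_camera("wrist");cv2.imwrite("pics/w5.png",w[:,:,::-1])
im=ctrl.read_camera("scene");cv2.imwrite("pics/scene5.png",cv2.resize(im[170:310,280:420,::-1],None,fx=4.2,fy=4.2,interpolation=cv2.INTER_CUBIC))
E
```

```text
9.45 [0.5455 0.2309 0.1277] [-5.5173  0.4868  2.8594] [0.0136 1.8591 0.0068]
```

View pics/w5.png

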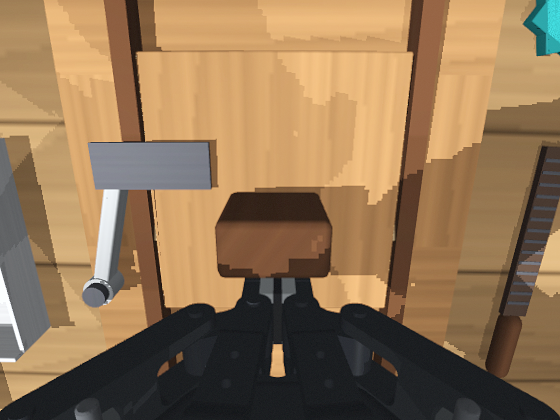

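View pics/scene5.png

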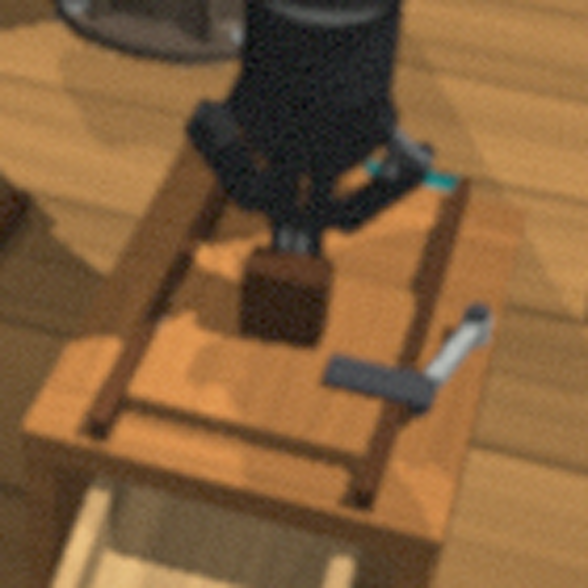

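carry_out([
  {"dx": 0.02,"dy": 0,"dz": 0,"ax": 0,"ay": 0,"az": 0},
  {"dx": 0.02,"dy": 0,"dz": 0,"ax": 0,"ay": 0,"az": 0},
  {"dx": 0.02,"dy": 0,"dz": 0,"ax": 0,"ay": 0,"az": 0},
  {"dx": 0.02,"dy": 0,"dz": 0,"ax": 0,"ay": 0,"az": 0},
  {"dx": 0.02,"dy": 0,"dz": 0,"ax": 0,"ay": 0,"az": 0},
  {"dx": 0,"dy": 0,"dz": 0,"ax": 0,"ay": 0,"az": 0},
  {"dx": 0,"dy": 0,"dz": 0,"ax": 0,"ay": 0,"az": 0},
  {"dx": 0,"dy": 0,"dz": 0,"ax": 0,"ay": 0,"az": 0},
  {"dx": 0,"dy": 0,"dz": 0,"ax": 0,"ay": 0,"az": 0},
  {"dx": 0,"dy": 0,"dz": 0,"ax": 0,"ay": 0,"az": 0},
])

```text
t: 10.8
position: [0.5518, 0.231, 0.1277]
tool_rot: [0.0, 1.0, 0.01, -0.0]
ft_force: [-4.9, -1.0, 1.6]
opening: -0.005
```

```bash
python3 - <<'E'
from h import *
np.set_printoptions(precision=4,suppress=True)
s=ctrl.read_state();print(s["t"],s["position"],s["ft_force"],s["wrist_torque"])
w=ctrl.read_camera("wrist");cv2.imwrite("pics/w6.png",w[:,:,::-1])
E
```

```text
10.8 [0.5518 0.231  0.1277] [-4.8559 -1.0126  1.5847] [-0.3238  1.7203  0.0116]
```

View pics/w6.png

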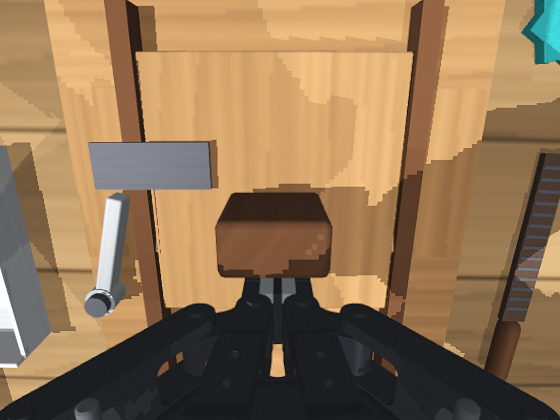

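The leaf tip at (118,193) is now just behind the bar's edge at row 188. The force is still only friction, so the gate isn't at the stop, and I'll push gently toward it.

carry_out([
  {"dx": 0.02,"dy": 0,"dz": 0,"ax": 0,"ay": 0,"az": 0},
  {"dx": 0.02,"dy": 0,"dz": 0,"ax": 0,"ay": 0,"az": 0},
  {"dx": 0.02,"dy": 0,"dz": 0,"ax": 0,"ay": 0,"az": 0},
  {"dx": 0,"dy": 0,"dz": 0,"ax": 0,"ay": 0,"az": 0},
  {"dx": 0,"dy": 0,"dz": 0,"ax": 0,"ay": 0,"az": 0},
  {"dx": 0,"dy": 0,"dz": 0,"ax": 0,"ay": 0,"az": 0},
  {"dx": 0,"dy": 0,"dz": 0,"ax": 0,"ay": 0,"az": 0},
  {"dx": 0,"dy": 0,"dz": 0,"ax": 0,"ay": 0,"az": 0},
  {"dx": 0,"dy": 0,"dz": 0,"ax": 0,"ay": 0,"az": 0},
  {"dx": 0,"dy": 0,"dz": 0,"ax": 0,"ay": 0,"az": 0},
])

```text
t: 12.1
position: [0.5518, 0.2309, 0.1277]
tool_rot: [0.001, 1.0, 0.01, -0.003]
ft_force: [-22.3, 1.8, 13.0]
opening: -0.001
```

The force rose to 22 N with no further motion, so the gate is at the hard stop. I'll back straight off, then raise clear.

carry_out([
  {"dx": -0.1,"dy": 0,"dz": 0,"ax": 0,"ay": 0,"az": 0},
  {"dx": -0.3,"dy": 0,"dz": 0,"ax": 0,"ay": 0,"az": 0},
  {"dx": -0.3,"dy": 0,"dz": 0,"ax": 0,"ay": 0,"az": 0},
  {"dx": -0.1,"dy": 0,"dz": -0.3,"ax": 0,"ay": 0,"az": 0},
  {"dx": 0,"dy": 0,"dz": -0.6,"ax": 0,"ay": 0,"az": 0},
  {"dx": 0,"dy": 0,"dz": -0.6,"ax": 0,"ay": 0,"az": 0},
  {"dx": 0,"dy": 0,"dz": -0.3,"ax": 0,"ay": 0,"az": 0},
  {"dx": 0,"dy": -0.5,"dz": 0,"ax": 0,"ay": 0,"az": 0},
  {"dx": 0,"dy": -0.5,"dz": 0,"ax": 0,"ay": 0,"az": 0},
  {"dx": 0,"dy": 0,"dz": 0,"ax": 0,"ay": 0,"az": 0},
])

```text
t: 13.35
position: [0.5068, 0.2921, 0.237]
tool_rot: [-0.0, 1.0, 0.011, 0.001]
ft_force: [-0.7, -0.7, 0.9]
opening: 0.002
```

```bash
python3 - <<'E'
from h import *
np.set_printoptions(precision=4,suppress=True)
s=ctrl.read_state();print(s["t"],s["position"],s["ft_force"])
for c in("wrist","top","scene"):
    im=ctrl.read_camera(c);cv2.imwrite(f"pics/{c}7.png",im[:,:,::-1])
im=cv2.imread("pics/scene7.png")[170:310,280:420];cv2.imwrite("pics/scene7c.png",cv2.resize(im,None,fx=4.2,fy=4.2,interpolation=cv2.INTER_CUBIC))
E
```

```text
13.35 [0.5068 0.2921 0.237 ] [-0.6647 -0.7095  0.922 ]
```

View pics/scene7c.png

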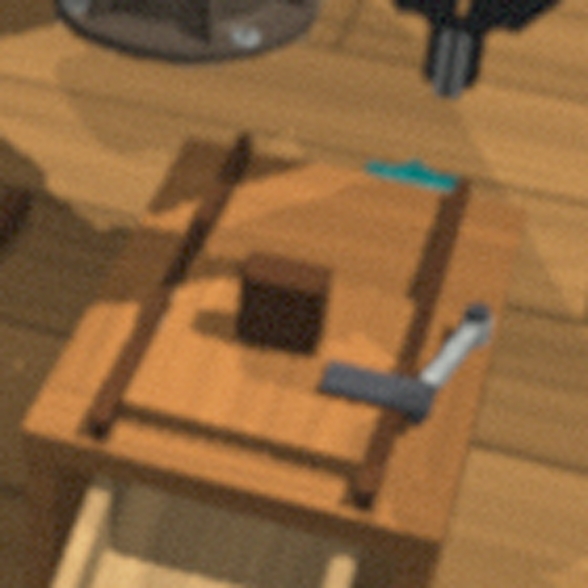

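View pics/wrist7.png

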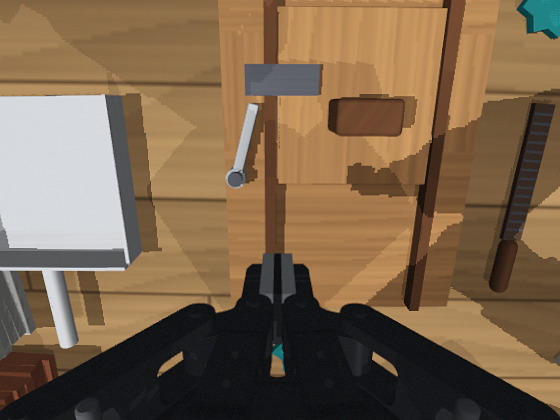

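View pics/top7.png

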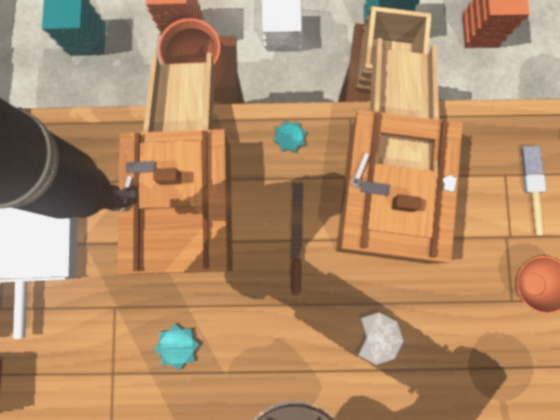

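```bash
python3 - <<'E'
from h import *
np.set_printoptions(precision=4,suppress=True)
print("batten",atz("top",(165.5,175.5),.187))
T=lambda x,y:(100+(x-1.25)/3.5,120+(y-1.25)/3.5)
a,b=atz("top",T(74,302),.14),atz("top",T(104,198),.14);print(a,b,np.arctan2(*(b-a)[1::-1]))
k=ctrl.calibration("wrist");s=ctrl.read_state();q=s["tool_rot"];R=Rr.from_quat([*q[1:],q[0]]).as_matrix()
def wz(uv,z):
    p=cv2.undistortPoints(np.array([[uv]],float),k["camera_matrix"],k["distortion"])[0,0]
    d=R@k["hand_eye"][:3,:3]@np.array([*p,1]);o=R@k["hand_eye"][:3,3]+s["position"];return o+d*(z-o[2])/d[2]
a,b=wz((235,178),.14),wz((252,106),.14);print(a,b,np.arctan2(*(b-a)[1::-1]))
im=cv2.imread("pics/wrist7.png")[40:200,210:420];cv2.imwrite("pics/w7c.png",cv2.resize(im,None,fx=3.5,fy=3.5,interpolation=cv2.INTER_CUBIC))
E
```

```text
batten [0.5712 0.231  0.187 ]
[0.5228 0.3287 0.14  ] [0.5812 0.3137 0.14  ] -0.2501760754994519
[0.5224 0.3257 0.14  ] [0.5798 0.3115 0.14  ] -0.241790926473786
```

View pics/w7c.png

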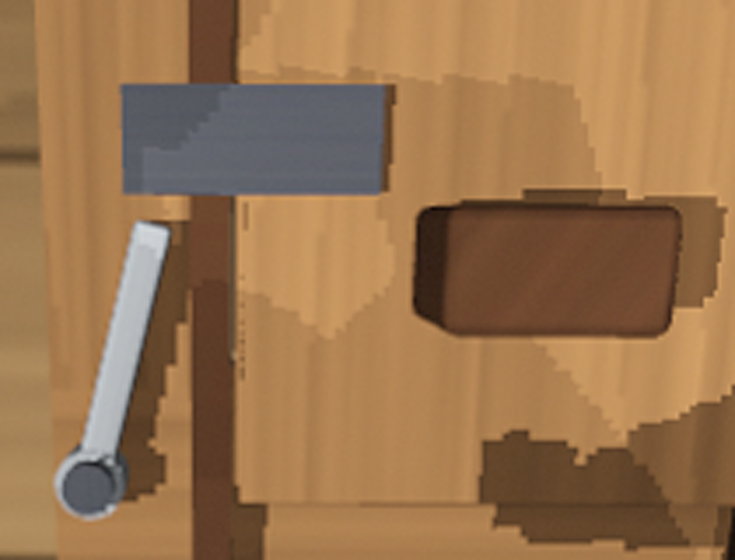

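The leaf is back at its rest angle (−0.242 rad against −0.250 at the start) and the pin bar is past its tip. The batten moved from x 0.4975 to about 0.571. The crate gate is unchanged and the gripper is clear, so I'm handing it in.

```bash
python3 - <<'E'
from rig import ctrl
print(ctrl.read_state()["t"],ctrl.job_done())
E
```

```text
the job is handed in; nothing more can be done
13.5 None
```

The crock's gate is shut with its catch snapped in, and I let go of it and handed the job in at 13.5 s. I pushed the batten with closed fingers to the hard stop, backed off and raised the gripper clear.

**Last checks:**
- **Stop:** the force rose to about 22 N along the push with no further motion, so the gate reached its hard stop.
- **Travel:** after letting go, the images put it at about 0.111, good to a few mm and inside the shut range of 0.106 to 0.115.
- **Catch:** the leaf is back at its rest angle (−0.242 rad, against −0.250 at the start), with the pin past its tip.
- **Crate's gate:** it looks the same in the overhead picture before and after.
- **Robot:** it was touching nothing at hand-in, with the force reading close to zero.

**One disagreement:** the shut fingertips sat about 30 mm above the reported tool point. The scene and wrist cameras both showed it, and going below board height without contact confirmed it. I lowered the tool to suit before pushing.

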